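Vent the boot-locker drying tin

ROBOT

A 6-joint arm with a two-finger parallel gripper is mounted at the origin on the work surface. World frame = base frame: x ahead of the robot, y to its left, z up, the work surface at z = 0. Lengths are in m, angles in rad, forces in N, time in s.
With the tool pointing down it reaches from about 0.25 to 0.725 m from the base axis. Payload 4 kg.
Tool frame: the origin (TCP) lies midway between the tips of the shut fingers; the grasp point (between the pads) lies 19 mm behind it; z points along the fingers, y is the direction in which the jaws open and shut (so a half turn about z gives the same grasp; the last joint's range is limited). The gripper opens to 85 mm and grips with 20 to 120 N. Pads are 22 mm wide; open, the fingers measure 114 mm over their backs; the gripper's body (76 mm by 85 mm) begins 54 mm behind the grasp point. The pads swing forward as they close: fully open they stand 13 mm farther back than shut.
Start: joints at [1.226, 0.241, 0.005, 1.335, 0, 1.571], TCP at [0.169, 0.471, 0.231] pointing down, gripper open.
Joint ranges: [-2.72, 2.72], [-1.05, 1.87], [-1.09, 1.28], [-1.99, 2.15], [-1.42, 1.44], [-3.14, 3.14]. Speed limits (rad/s): [2.79, 2.79, 3.14, 3.14, 3.14, 3.14].

INTERFACE

Orientations are given as a unit quaternion [x, y, z, w].
In Python, from workcell import get_obs, camera, camera_model, job_done, masks_of gives the robot as it stands.
- The arm moves only by the tool jog_arm, never from a script. Its argument "deltas" is a list that holds one entry, the list of rows, each a list of 7 numbers: the shift along the tool's x, y, z in mm, then the turn, a rotation vector about the tool's x, y, z in degrees, then the finger opening in mm, from 0 to 85.4. A call has 1 to 5 rows; each row shifts and turns the pose as measured when the row begins, along the tool's axes as they then stand; what a row does not reach is not made up. A row lasts 1/10 s, in which the tool goes at most 50 mm and 8.59 degrees, less where a joint would pass 70% of its speed; a pose out of reach is approached as far as the arm can. A call with a gripper value outside its range is refused whole. The fingers move at their own pace and stop on an object; the grip force is fixed at half the most. Time passes only in rows, so rows that do not move let the fingers close. It gives the time, the measured TCP pose, the force and the opening at its end, in the units of the state.
- get_obs(): the state, without advancing time (a new reading comes with each control period).
- camera(name): name is "side" or "top"; returns the picture (400x640x3 uint8, red, green, blue); there is no depth.
- camera_model(name): a dict with "fovy" (degrees; the focal length in pixels is half the picture's height over the tangent of half this angle, whatever the lens; pixels are square), "cx", "cy" (the principal point, pixels), "pose" (4x4, takes a point from camera to world coordinates). Camera axes: x right, y down, z forward; pixel columns grow to the right and rows downward; lengths in m; the calibration is good to about 2 mm. A picture is of the moment at which its call begins. camera_model takes no time and is no camera call.
- job_done(): hands the job in, once; it reports no verdict.
Trained networks look in the newest picture that a camera, given by its name, has taken for a name from the list of things; names that differ only in an ending like _2 or _b are one class to them, and where a whole thing is asked for, a point or a joint stands for the part that bears it (a point fixed in the world has none). Each returns a list of dicts, best first, with "conf" (0 to 1); they miss things now and then, are a little off and sometimes report something else, mostly with a low value. They report only what shows in the picture. A call takes as long as a camera call. They do not tell look-alikes from the thing itself.
- masks_of(target, camera): "pixels" (400x640 bool, what is visible of it) and "at" ([column, row] in pixels, amid what is visible of it).
The state is a dict: "clock": time; "joint_pos": joint angles; "joint_vel": joint speeds; "tau": joint torques, N m; "eef_pos": TCP position; "tool_rot": TCP orientation; "ft_force": force on the tool from outside, world axes, zero at the start; "ft_torque": the same for the moment, N m; "grip_width": finger opening in m.
Only numpy, scipy, OpenCV 4.12 (cv2) and the standard library are available. Lean on these libraries where they do the work, as an engineer would, in place of code of your own. Each camera call takes 0.05 s, during which the arm holds its last target. There are 200 camera calls.

TASK

Get the boot locker's drying tin working: grip the nested lid pair by the vented inner lid's ribbed band, pull it up out of the spring clip on the tool rail with the cap still riding on it, and lower it onto the open tin, without dropping it, until the vented lid sits fully home. Then lift only the knobbed cap off, leaving the vented lid seated on the tin, and finish while holding the cap in the gripper: still, level and over the tin, at least 80 mm (a hand's breadth) above the vented lid. Keep the two lids together until they are home on the tin, leave the tin standing where it is, and do not disturb the other things.

Things in the scene. Friction and masses are not known exactly. Their poses are not given: they have to be found in the camera images.
- rail: Aluminium tool rail on two steel feet, fixed on the tread plate: a channel 32 mm wide, 320 mm long along its own y, top 78 mm above the plate; origin under its middle on the plate, z up, turned up to 0.3 rad. It carries the lid clip 65 mm from its middle towards -y, and two empty U-shaped clips at 45 and 95 mm towards +y (tops 112 mm above the plate).
- clip (a point): Middle of the lid clip's seat on the rail, 81 mm above the tread plate; axes as the rail. Two leaf-spring jaws stand at its +y and -y, inside the lids' outline, and snap into a groove of the vented lid's plug; an upward pull of about 8 N springs the lid free within 10 mm of rise.
- vent_lid: Inner, vented lid, metal, 0.12 kg, round; origin at the centre of its underside, z up its axis. From below: grooved plug 18 mm high, 44 mm across, tapering to 38 mm at the foot; ribbed gripping band 60 mm across from z = 18 to 30 mm; perforated boss 46 mm across up to z = 34 mm, hidden under the cap. It starts in the lid clip, its origin at the clip's seat.
- band (a point): Centre of the vented lid's gripping band at mid-height, 24 mm above its origin. At the start there is free room all round the band and for 14 mm below it outside its outline.
- cap: Outer lid: plain metal cap, 0.05 kg, round; origin at the centre of its underside, z up. A cover 54 mm across and 10 mm high, open below, slipped loosely over the vented lid's boss and resting on its band, its origin then 30 mm above the vented lid's. Not fastened: lifted by the knob it comes away alone; it rides along when the vented lid is lifted by the band.
- knob (a point): Centre of the cap's round knob, 20 mm above the cap's origin. The knob is 20 mm across and 12 mm high (z = 14 to 26 mm of the cap), on a neck 13 mm across and 4 mm high.
- tin: Drying tin: plain round open steel canister loose on the tread plate, 55 mm across, 90 mm high, mouth 48 mm across, about 0.4 kg; origin at the centre of its underside, z up. A desiccant cartridge fills it to 64 mm. The vented lid is home when its band rests on the rim: its origin is then 72 mm above the tin's. The only open one of three small vessels whose places swap.
- tin_mouth (a point): Centre of the tin's mouth, level with its rim, 90 mm above its underside.
- jar: Bystander: closed glass jar with a metal lid, 68 mm across, 95 mm high; origin under its centre.
- wax_tin: Bystander: flat closed metal boot-wax tin, 79 mm across, 27 mm high; origin under its centre.
- clog: Bystander: green rubber clog, 255 mm long, 92 mm wide, 92 mm high, toe to its +x; origin under its middle.
- trowel: Bystander: plastic hand trowel lying flat, about 310 mm long, 75 mm wide, 32 mm high, blade to its +x; origin between blade and handle, on the tread plate.
- bucket_handle: Bystander: half-round wire bucket handle lying flat, 230 mm across, 24 mm high, wooden grip at the middle of the bow, on its +y; origin at the centre of the half circle.
- flashlight: Bystander: aluminium flashlight lying along its own x, 150 mm long, 43 mm high, head to +x; origin under its middle.
- boot_brush: Bystander: wooden boot brush, bristles down, 165 mm long along its own x, 52 mm wide, 48 mm high; origin under its middle.
Mind the look-alikes: they are no part of the job. Leave any purple or red look-alike of the cap alone.

How it is judged:
On the way, in this order (a step that is already met when the one before it is completed fails the run):
1. the lid pair is lifted off the rail clip, gripped by the vented lid, with the cap still nested on the vented lid (z of vent_lid in the frame of rail above 0.101 m and contact force between vent_lid and the fingers above 0.5 N and z of cap in the frame of vent_lid below 0.0345 m and horizontal distance between cap and vent_lid below 0.006 m), for 0.1 s.
2. the nested pair sits home on the tin, vented lid in the mouth and cap still on it (z of vent_lid in the frame of tin between 0.068 and 0.0755 m and horizontal distance between vent_lid and tin below 0.005 m and angle between the z axis of vent_lid and the z axis of tin, either way round below 0.06 rad and z of cap in the frame of vent_lid below 0.0345 m and horizontal distance between cap and vent_lid below 0.006 m), for 0.2 s.
At the end, for the whole second after the job is handed in: Vented lid home on the tin (origin 68 to 75.5 mm above the tin's, 5 mm off axis at most, square within 0.06 rad), untouched; tin upright, within 40 mm of its start; cap held still in the fingers, level within 0.2 rad, within 60 mm of the tin's axis, 70 mm or more above the vented lid's band (z of vent_lid in the frame of tin between 0.068 and 0.0755 m and horizontal distance between vent_lid and tin below 0.005 m and angle between the z axis of vent_lid and the z axis of tin, either way round below 0.06 rad and angle between tin's own z axis and vertical below 0.06 rad and distance of tin from where it was at the start of the episode below 0.04 m and z of cap in the frame of vent_lid above 0.1 m and horizontal distance between cap and tin below 0.06 m and angle between cap's own z axis and vertical below 0.2 rad and contact force between cap and the fingers above 0.5 N and contact force between vent_lid and the fingers below 0.05 N and linear speed of cap below 0.03 m/s and linear speed of vent_lid below 0.02 m/s); the arm keeps its last pose, push and grip.
It fails at once if the cap is taken off or slips off the vented lid while that is not home on the tin ((z of cap in the frame of vent_lid above 0.042 m or horizontal distance between cap and vent_lid above 0.015 m) and (z of vent_lid in the frame of tin above 0.0765 m or horizontal distance between vent_lid and tin above 0.006 m)).
It fails at once if the lid pair is dropped (contact force between vent_lid and the fingers below 0.05 N and linear speed of vent_lid above 0.4 m/s).
It fails at once if the tin is tipped or pushed away (angle between tin's own z axis and vertical above 0.2 rad or distance of tin from where it was at the start of the episode above 0.04 m).
It fails at once if another thing is moved by more than 30 mm (distance of any of clog, trowel, bucket_handle, flashlight, boot_brush, wax_tin, jar from where it was at the start of the episode above 0.03 m).
It also fails if it takes over 51 s, if anything falls off the work surface, if the arm or the gripper's body presses on something with over 40 N, if the wrist force passes 120 N, or if a joint passes its speed limit or range.

## Working session

There is one attempt and no reset: what is moved stays moved. The work goes in short steps, Python scripts to look and compute and a tool call to move; the robot and the scene stay as the last step left them, time stands still between calls to the robot, and variables do not carry over. Pictures are saved under pics/ and viewed, about 8 in all and at most 12, crops included, and the job is handed in when it is done.

Besides the shell and the picture viewer there is one more tool, called as a command line: name --argument value ..., lists and objects as JSON in quotes. jog_arm: Moves the arm, as the interface text tells. Its arguments: {"type":"object","properties":{"deltas":{"type":"array"}},"required":["deltas"]}

```bash
mkdir -p pics
python3 - <<'E'
from workcell import *
import cv2,numpy as np
o=get_obs();print(o)
for c in("top","side"):
    im=camera(c);cv2.imwrite(f"pics/{c}0.png",im[:,:,::-1])
    m=camera_model(c);print(c,m)
    for t in("vent_lid","cap","knob","tin","jar","wax_tin","rail"):
        for d in masks_of(t,c)[:3]:
            ys,xs=np.nonzero(d["pixels"]);print(t,round(d["conf"],2),d["at"],xs.min(),xs.max(),ys.min(),ys.max())
E
```

```text
{'clock': 0.0, 'joint_pos': array([ 1.22600756e+00,  2.41354416e-01,  3.70987425e-03,  1.33519005e+00,
       -3.71661279e-05,  1.57079301e+00]), 'joint_vel': array([-0.00165713,  0.0008645 ,  0.00042285, -0.00015419,  0.00074377,
       -0.00045062]), 'tau': array([-1.87718151e-04, -3.72318006e+01,  2.52407438e+01,  1.69861573e-02,
       -1.11741765e-04, -3.73421699e-06]), 'eef_pos': array([0.16879499, 0.46997215, 0.23043672]), 'tool_rot': array([ 1.71539991e-01,  9.85176630e-01, -1.00721095e-03, -1.56517426e-04]), 'ft_force': array([-0.01171933,  0.0680534 , -0.03479106]), 'ft_torque': array([-0.05618406,  0.00438095,  0.04069938]), 'grip_width': 0.08521260100534328}
top {'fovy': 49.80839450096526, 'cx': 320.18879502812763, 'cy': 207.34500116245746, 'pose': array([[ 0.01463799, -0.98265281,  0.18487613,  0.30440273],
       [-0.99971776, -0.01784322, -0.01568528,  0.01825487],
       [ 0.01871197, -0.18459435, -0.98263665,  1.3252807 ],
       [ 0.        ,  0.        ,  0.        ,  1.        ]])}
vent_lid 0.29 [318.9, 127.2] 294 346 109 142
cap 0.8 [187.0, 307.8] 179 195 299 316
[... 252 characters left out ...]
 [412.8, 188.9] 400 427 177 203
rail 0.93 [215.3, 182.1] 173 281 168 211
side {'fovy': 50.953644376725556, 'cx': 319.04098329103243, 'cy': 203.7470952586141, 'pose': array([[ 0.91535811, -0.28914094,  0.28020892,  0.13787847],
       [-0.40238943, -0.63233719,  0.66199126, -0.84979233],
       [-0.01422226, -0.71871218, -0.69516223,  1.03160905],
       [ 0.        ,  0.        ,  0.        ,  1.        ]])}
cap 0.48 [214.3, 176.6] 207 221 178 188
cap 0.44 [214.6, 206.8] 212 226 201 213
tin 0.93 [343.9, 311.3] 334 355 291 327
jar 0.84 [392.5, 279.2] 381 406 261 297
wax_tin 0.89 [337.1, 249.6] 325 349 239 262
wax_tin 0.26 [248.5, 156.1] 228 271 132 184
rail 0.81 [318.9, 172.2] 295 338 134 203
```

Run:
```python
import cv2,numpy as np
t=cv2.imread("pics/top0.png");s=cv2.imread("pics/side0.png")
cv2.imwrite("pics/t1.png",cv2.resize(t[:, 120:520],(800,800))[100:700]); 
cv2.imwrite("pics/s1.png",cv2.resize(s[100:370,150:510],(800,600),interpolation=2))
```

```text
(no output)
```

View pics/t1.png

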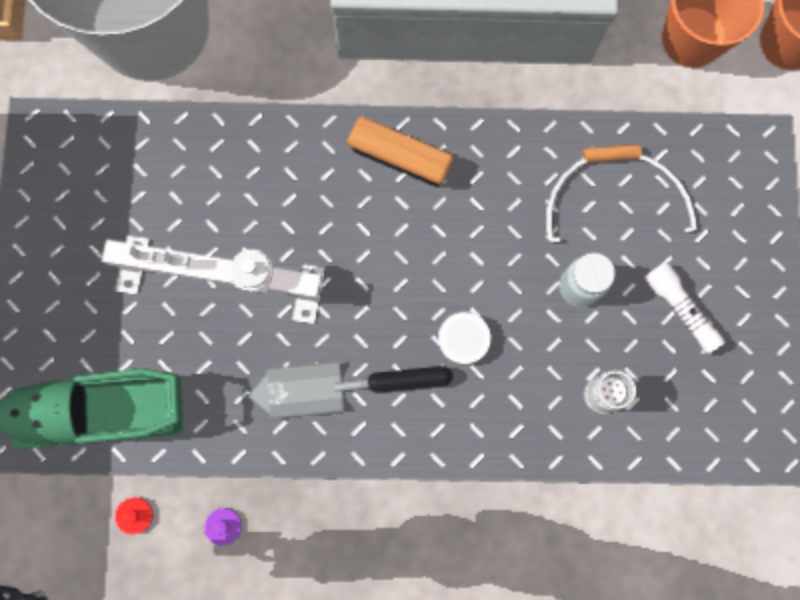

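View pics/s1.png

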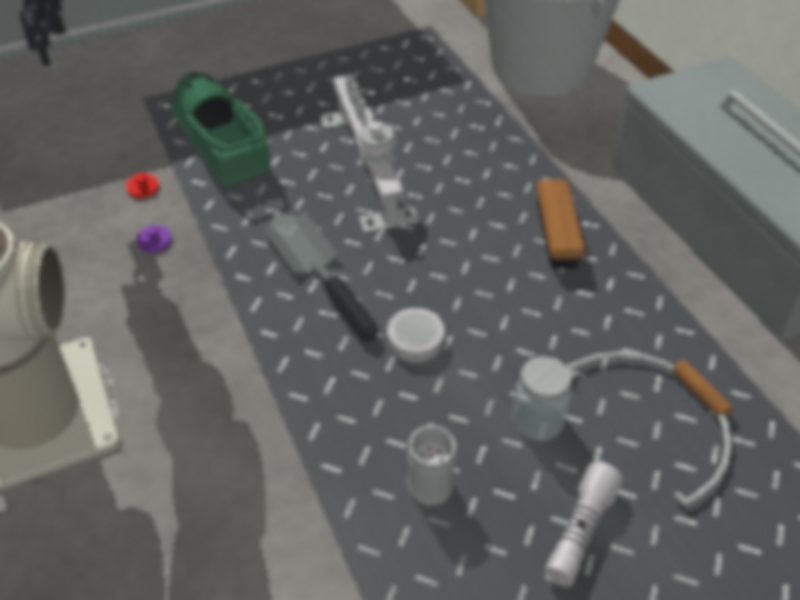

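The silver cap with the knob sits on the rail at top pixel ~(245,184). The purple (231,313) and red (187,307) look-alikes lie off the plate. The open tin, with the perforated cartridge visible inside, is at ~(426,245), the jar at ~(416,187) and the wax tin at ~(352,218). I'll confirm these in one enlarged mosaic.

Run:
```python
import cv2,numpy as np
t=cv2.imread("pics/top0.png");s=cv2.imread("pics/side0.png")
def crop(im,c,r,w=25,h=18):
    a=cv2.resize(im[r-h:r+h,c-w:c+w],(400,288),interpolation=cv2.INTER_CUBIC)
    for k in range(0,50,10): cv2.putText(a,str(c-w+k),(k*8,10),0,.35,(0,0,255));cv2.line(a,(k*8,12),(k*8,18),(0,0,255))
    for k in range(0,36,10): cv2.putText(a,str(r-h+k),(0,k*8+4),0,.35,(0,255,255));cv2.line(a,(24,k*8),(30,k*8),(0,255,255))
    return a
m=np.vstack([np.hstack([crop(t,245,184),crop(t,426,245)]),np.hstack([crop(s,319,161),crop(s,344,310)])])
cv2.imwrite("pics/mos.png",m)
```

```text
(no output)
```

View pics/mos.png

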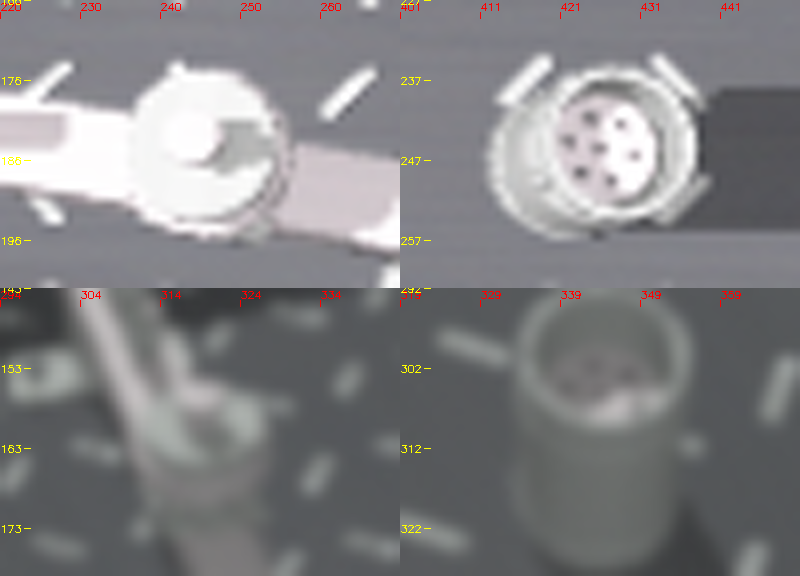

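The mosaic shows a white/silver knobbed cap nested on the band in the rail clip (knob at top ≈(243.7,182.4), side ≈(319.2,155.9)). The open tin's rim is centred at top ≈(428.6,244.6), side ≈(344.1,300.6). Next I'll triangulate both.

```bash
cat > h.py <<'E'
from workcell import *
import numpy as np, cv2
from scipy.spatial.transform import Rotation as R
def ray(c,uv):
    m=camera_model(c);f=200/np.tan(np.radians(m["fovy"]/2));P=m["pose"]
    d=P[:3,:3]@np.array([(uv[0]-m["cx"])/f,(uv[1]-m["cy"])/f,1]);return P[:3,3],d/np.linalg.norm(d)
def onz(c,uv,z):
    o,d=ray(c,uv);return o+d*(z-o[2])/d[2]
def tri(a,b):
    o1,d1=ray("top",a);o2,d2=ray("side",b)
    s=np.linalg.lstsq(np.c_[d1,-d2],o2-o1,rcond=None)[0];p,q=o1+s[0]*d1,o2+s[1]*d2
    return (p+q)/2,np.linalg.norm(p-q)
def proj(c,p):
    m=camera_model(c);f=200/np.tan(np.radians(m["fovy"]/2));q=np.linalg.inv(m["pose"])@np.r_[p,1]
    return np.array([m["cx"]+f*q[0]/q[2],m["cy"]+f*q[1]/q[2]])
def delta(p):  # world target -> tool frame mm
    o=get_obs();return R.from_quat(o["tool_rot"]).inv().apply(np.array(p)-o["eef_pos"])*1e3
E
python3 - <<'E'
from h import *
np.set_printoptions(precision=4,suppress=True)
print("knob",tri((243.7,182.4),(319.2,155.9)))
print("rim",tri((428.6,244.6),(344.1,300.6)))
for z in(.131,.137): print(onz("top",(243.7,182.4),z),onz("side",(319.2,155.9),z))
for z in(.09,.096): print(onz("top",(428.6,244.6),z),onz("side",(344.1,300.6),z))
# rail ends in top: crop ends
a=onz("top",(120+104/2,50+251/2),.08);b=onz("top",(120+320/2,50+284/2),.08);print(a,b,np.linalg.norm(a-b), (a+b)/2,(a-b)/np.linalg.norm(a-b))
print(R.from_quat(get_obs()["tool_rot"]).as_matrix())
E
```

```text
knob (array([0.5941, 0.2162, 0.1409]), np.float64(0.001578398068107343))
rim (array([ 0.4313, -0.3145,  0.0936]), np.float64(0.003069280706676275))
[0.5973 0.2177 0.131 ] [0.5983 0.228  0.131 ]
[0.5958 0.2167 0.137 ] [0.5952 0.2209 0.137 ]
[ 0.4331 -0.3159  0.09  ] [ 0.4308 -0.3122  0.09  ]
[ 0.4325 -0.3142  0.096 ] [ 0.429  -0.3156  0.096 ]
[0.6267 0.439  0.08  ] [0.5827 0.1179 0.08  ] 0.3240981688211749 [0.6047 0.2784 0.08  ] [0.1359 0.9907 0.    ]
[[-0.9411  0.338   0.    ]
 [ 0.338   0.9411  0.0001]
 [ 0.      0.0001 -1.    ]]
```

jog_arm --deltas '[[[-45,-9,2,0,0,0,85],[-45,-9,2,0,0,0,85],[-45,-9,2,0,0,0,85],[-45,-9,2,0,0,0,85],[-45,-9,2,0,0,0,85]]]'

```text
clock: 1.3
eef_pos: [0.3676, 0.3543, 0.2215]
tool_rot: [0.164, 0.986, 0.002, -0.0]
ft_force: [0.1, 0.5, 0.0]
grip_width: 0.0848
```

jog_arm --deltas '[[[-45,-9,2,0,0,0,85],[-45,-9,2,0,0,0,85],[-45,-9,2,0,0,0,85],[-45,-9,2,0,0,0,85],[0,0,0,0,0,8.5,85]]]'

```text
clock: 1.8
eef_pos: [0.5368, 0.2538, 0.2122]
tool_rot: [0.241, 0.97, 0.003, 0.001]
ft_force: [-0.9, 0.1, -0.0]
grip_width: 0.0848
```

jog_arm --deltas '[[[0,0,0,0,0,8.5,85],[0,0,0,0,0,8.5,85],[0,0,0,0,0,8.5,85],[0,0,0,0,0,8.5,85],[0,0,0,0,0,8.5,85]]]'

```text
clock: 2.3
eef_pos: [0.5395, 0.2507, 0.2103]
tool_rot: [0.579, 0.816, 0.002, -0.001]
ft_force: [-0.3, 0.3, -0.2]
grip_width: 0.0851
```

Run:
```python
from h import *
o=get_obs();print(o["clock"],o["eef_pos"],o["joint_pos"]);r=R.from_quat(o["tool_rot"]).as_matrix();print(r, np.degrees(np.arctan2(r[1,1],r[0,1])));print(delta((.595,.2165,.19)))
```

```text
2.3 [0.53946637 0.25067327 0.2102525 ] [0.43342818 0.43780231 0.23155202 1.36211631 0.00305225 1.66748341]
[[-3.30417987e-01  9.43834255e-01  9.23146319e-04]
 [ 9.43829033e-01  3.30412452e-01  3.79045556e-03]
 [ 3.27254276e-03  2.12372700e-03 -9.99992390e-01]] 19.293856768424728
[-50.66931243  41.08026158  20.17408154]
```

jog_arm --deltas '[[[-25,20,5,0,0,0,85],[-25,20,5,0,0,0,85],[0,0,0,0,0,8.5,85],[0,0,0,0,0,8.5,85],[0,0,0,0,0,8.5,85]]]'

```text
clock: 2.8
eef_pos: [0.5958, 0.2156, 0.199]
tool_rot: [0.747, 0.665, 0.001, -0.001]
ft_force: [0.5, -0.3, -0.1]
grip_width: 0.0849
```

Run:
```python
from h import *
o=get_obs();print(o["clock"],o["eef_pos"]);r=R.from_quat(o["tool_rot"]).as_matrix();print(np.degrees(np.arctan2(r[1,1],r[0,1])));print(delta((.595,.2165,.19)))
t=camera("top");s=camera("side")
def crop(im,c,r,w=25,h=18): return cv2.resize(im[r-h:r+h,c-w:c+w],(400,288),interpolation=cv2.INTER_CUBIC)
cv2.imwrite("pics/m2.png",np.hstack([crop(t,245,184),crop(s,319,161)])[:,:,::-1])
```

```text
2.8 [0.59584308 0.21557277 0.19896473]
-6.61360493056415
[ 0.79037678 -0.94164956  8.96803018]
```

View pics/m2.png

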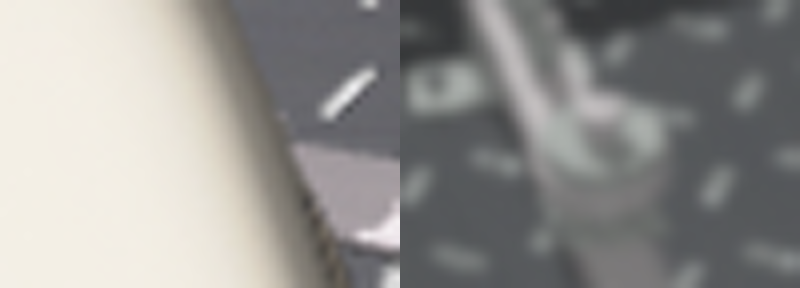

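The arm hides the lid from the top camera, while the side view shows the lids unchanged. The measured position agrees with the rail geometry to about 2 mm, so I'll descend.

jog_arm --deltas '[[[0.5,-1,25,0,0,1,85],[0,0,25,0,0,0,85],[0,0,25,0,0,0,85],[0,0,20,0,0,0,85],[0,0,10,0,0,0,85]]]'

```text
clock: 3.4
eef_pos: [0.5971, 0.2184, 0.0944]
tool_rot: [0.744, 0.668, 0.005, 0.0]
ft_force: [-0.3, -0.9, 0.2]
grip_width: 0.0851
```

Run:
```python
from h import *
o=get_obs();print(o["clock"],o["ft_force"]);print(delta((.595,.2165,.086)))
s=camera("side");cv2.imwrite("pics/s3.png",cv2.resize(s[115:205,260:380],(800,600),interpolation=cv2.INTER_CUBIC)[:,:,::-1])
```

```text
3.4 [-0.32412738 -0.91306703  0.22620936]
[-2.17547173 -1.99312998  8.35866954]
```

View pics/s3.png

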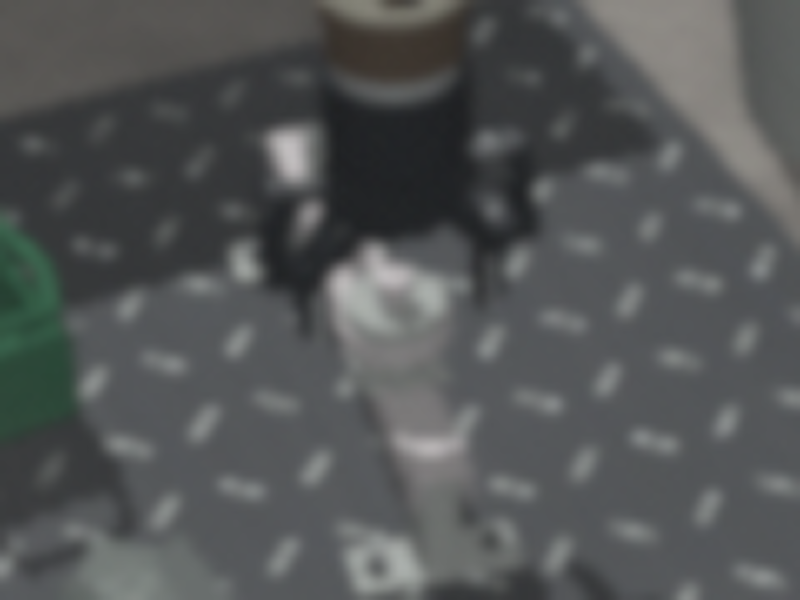

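Run:
```python
from h import *
for z in(.1,.107,.137):print(z,proj("side",(.597,.2184,z)),proj("side",(.595,.2165,z)))
for sgn in(-1,1):
  print(proj("side",np.array([.597,.2184,.107])+sgn*.046*np.array([.99,-.13,0])))
```

```text
0.1 [320.08253576 164.51458078] [319.78175718 164.9706451 ]
0.107 [320.05770055 162.95720048] [319.75590026 163.41285013]
0.137 [319.94938586 156.16494128] [319.64312709 156.61863526]
[307.47152363 165.39351846]
[332.49490862 160.54971855]
```

The fingers straddle the band: the tips at (306,165) and (333,160) match the projected gripper, and the band lies centred between them. I'll lower the last 8 mm and close.

jog_arm --deltas '[[[-2,-2,6,0,0,0,85],[0,0,2,0,0,0,70],[0,0,0,0,0,0,50],[0,0,0,0,0,0,50],[0,0,0,0,0,0,50]]]'

```text
clock: 3.95
eef_pos: [0.595, 0.2168, 0.0872]
tool_rot: [0.743, 0.669, 0.005, 0.0]
ft_force: [-0.5, 0.1, -3.2]
grip_width: 0.058
```

jog_arm --deltas '[[[0,0,0,0,0,0,50],[0,0,0,0,0,0,50],[0,0,0,0,0,0,50]]]'

```text
clock: 4.25
eef_pos: [0.595, 0.2168, 0.0871]
tool_rot: [0.743, 0.669, 0.005, 0.0]
ft_force: [0.6, -0.8, -2.2]
grip_width: 0.0578
```

Run:
```python
from h import *
o=get_obs();print(o)
```

```text
{'clock': 4.25, 'joint_pos': array([0.34758423, 0.58399031, 0.14187205, 1.11851263, 0.00380573,
       2.02279529]), 'joint_vel': array([-0.00015009, -0.00118577,  0.00184481,  0.00171767,  0.00104238,
        0.00041162]), 'tau': array([ 2.94708204e-02, -5.27360666e+01,  2.45640635e+01, -1.60110304e-01,
        2.87586800e-02, -4.83930009e-03]), 'eef_pos': array([0.59502494, 0.21680201, 0.08713646]), 'tool_rot': array([7.43025353e-01, 6.69241265e-01, 5.42516949e-03, 1.48593986e-04]), 'ft_force': array([ 0.56764088, -0.78259837, -2.19376653]), 'ft_torque': array([ 0.00841669,  0.08033723, -0.02404113]), 'grip_width': 0.057788880692907385}
```

jog_arm --deltas '[[[0,0,-3,0,0,0,50],[0,0,-3,0,0,0,50],[0,0,-3,0,0,0,50],[0,0,-3,0,0,0,50],[0,0,-3,0,0,0,50]]]'

```text
clock: 4.75
eef_pos: [0.5948, 0.2169, 0.1029]
tool_rot: [0.743, 0.669, 0.005, -0.0]
ft_force: [0.1, 0.9, -1.1]
grip_width: 0.0583
```

jog_arm --deltas '[[[0,0,-4,0,0,0,50],[0,0,-6,0,0,0,50],[0,0,-8,0,0,0,50],[0,0,-10,0,0,0,50],[0,0,-8,0,0,0,50]]]'

```text
clock: 5.25
eef_pos: [0.5949, 0.2166, 0.143]
tool_rot: [0.743, 0.669, 0.006, 0.0]
ft_force: [-0.2, -0.0, -1.5]
grip_width: 0.0581
```

Run:
```python
from h import *
o=get_obs();print(o["clock"],o["ft_force"],o["eef_pos"],o["tool_rot"])
s=camera("side");cv2.imwrite("pics/s4.png",cv2.resize(s[100:190,260:380],(800,600),interpolation=cv2.INTER_CUBIC)[:,:,::-1])
```

```text
5.25 [-0.18848239 -0.0161982  -1.45562877] [0.59489333 0.21661998 0.14301392] [7.42959705e-01 6.69308884e-01 6.03323818e-03 3.06638384e-04]
```

View pics/s4.png

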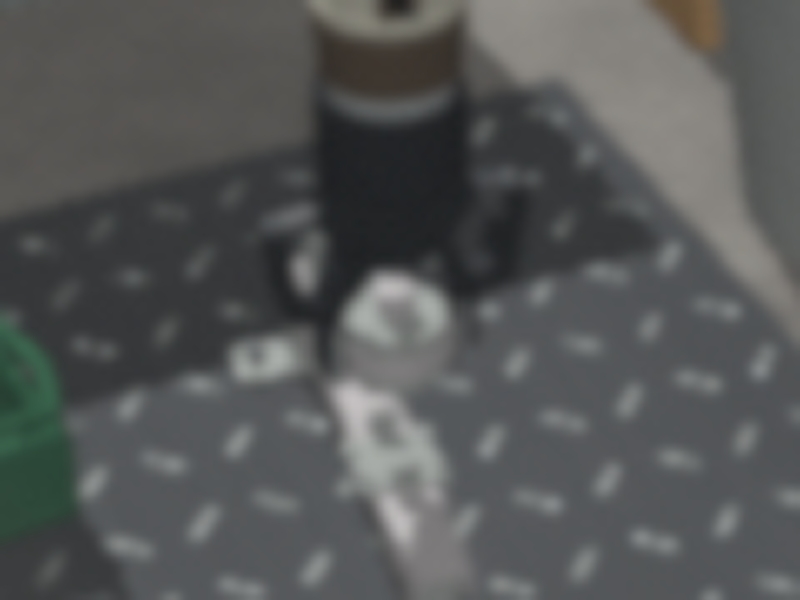

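The lid pair is out of the clip with the cap on it (knob at ≈(319,142)), and the clip seat is empty. The load of about 1.5 N fits 0.17 kg. Next is carrying it to the tin.

jog_arm --deltas '[[[-10,-2,-8,0,0,0,50],[-20,-4,-8,0,0,0,50],[-30,-6,-4,0,0,0,50],[-35,-7,0,0,0,0,50],[-35,-7,0,0,0,0,50]]]'

```text
clock: 5.8
eef_pos: [0.5547, 0.086, 0.1662]
tool_rot: [0.741, 0.672, 0.008, 0.002]
ft_force: [0.6, -0.4, -1.6]
grip_width: 0.0584
```

jog_arm --deltas '[[[-35,-7,0,0,0,0,50],[-35,-7,0,0,0,0,50],[-35,-7,0,0,0,0,50],[-35,-7,0,0,0,0,50],[-35,-7,0,0,0,0,50]]]'

```text
clock: 6.3
eef_pos: [0.4938, -0.0977, 0.1668]
tool_rot: [0.742, 0.67, 0.007, 0.003]
ft_force: [0.6, -0.4, -1.1]
grip_width: 0.0579
```

jog_arm --deltas '[[[-35,-7,0,0,0,0,50],[-35,-7,0,0,0,0,50],[-30,-6,0,0,0,0,50],[-20,-4,0,0,0,0,50],[-10,-2,0,0,0,0,50]]]'

```text
clock: 6.8
eef_pos: [0.4431, -0.2365, 0.1683]
tool_rot: [0.746, 0.666, 0.006, 0.004]
ft_force: [-0.6, -0.1, -0.4]
grip_width: 0.0586
```

Run:
```python
from h import *
o=get_obs();print(o["clock"],o["ft_force"],o["eef_pos"],o["tool_rot"],o["grip_width"],delta((.432,-.3145,.16)))
r=R.from_quat(o["tool_rot"]).as_matrix();print(r)
```

```text
6.8 [-0.55019758 -0.10165603 -0.37358013] [ 0.44306967 -0.23651222  0.16832992] [0.74615137 0.6657348  0.00599629 0.00440007] 0.05861395698845341 [-78.76564163  -2.26213316   8.05453259]
[[ 0.11352245  0.99342509  0.01480684]
 [ 0.99353063 -0.11355564  0.00141764]
 [ 0.00308972  0.01455012 -0.99988937]]
```

jog_arm --deltas '[[[-20,-1,2,0.4,0.3,0,50],[-25,-1,2,0,0,0,50],[-20,0,2,0,0,0,50],[-10,0,1,0,0,0,50],[-3,0,1,0,0,0,50]]]'

```text
clock: 7.3
eef_pos: [0.427, -0.3174, 0.1613]
tool_rot: [0.747, 0.664, 0.006, -0.0]
ft_force: [-0.4, 0.5, -1.4]
grip_width: 0.0584
```

Run:
```python
from h import *
np.set_printoptions(precision=4,suppress=True)
t=camera("top");s=camera("side");o=get_obs();print(o["clock"],o["ft_force"],o["eef_pos"],o["grip_width"],delta((.432,-.3145,.12)));print(R.from_quat(o["tool_rot"]).as_matrix()[:,2])
print("rim",proj("side",(.432,-.3145,.093)),"knobtop",proj("side",np.r_[o["eef_pos"][:2],o["eef_pos"][2]+.053]))
cv2.imwrite("pics/m5.png",np.hstack([cv2.resize(s[240:340,295:395],(600,600),interpolation=cv2.INTER_CUBIC)])[:,:,::-1])
```

```text
7.4 [-0.0213  1.2206 -1.1483] [ 0.4272 -0.3166  0.1611] 0.05784743080143443 [ 2.2026  4.2445 41.1561]
[ 0.0082  0.0087 -0.9999]
rim [344.9286 300.4937] knobtop [344.954  273.5581]
```

View pics/m5.png

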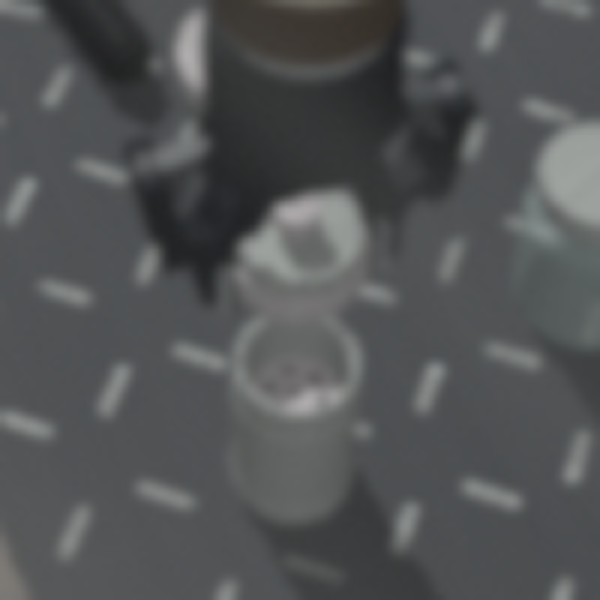

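The pair hangs level just above the tin, with the rim centre at ≈(344.1,300.1) and the lid column at ≈345. I'll shift about 3 mm and lower to just above the mouth.

jog_arm --deltas '[[[2,3,0,0,0,0,50],[0,0,15,0,0,0,50],[0,0,20,0,0,0,50],[0,0,15,0,0,0,50],[0,0,5,0,0,0,50]]]'

```text
clock: 7.9
eef_pos: [0.4344, -0.3099, 0.107]
tool_rot: [0.745, 0.667, 0.007, 0.001]
ft_force: [0.2, -0.5, -1.7]
grip_width: 0.0578
```

Run:
```python
from h import *
np.set_printoptions(precision=4,suppress=True)
s=camera("side");o=get_obs();print(o["clock"],o["ft_force"],o["eef_pos"],o["grip_width"],delta((.431,-.3145,.078)));print(R.from_quat(o["tool_rot"]).as_matrix()[:,2])
cv2.imwrite("pics/m6.png",cv2.resize(s[260:335,305:380],(600,600),interpolation=cv2.INTER_CUBIC)[:,:,::-1])
```

```text
7.95 [-0.291   0.1289 -1.8332] [ 0.4342 -0.3097  0.1067] 0.0579829881670517 [-5.3666 -3.0097 28.6474]
[ 0.0121  0.0085 -0.9999]
```

View pics/m6.png

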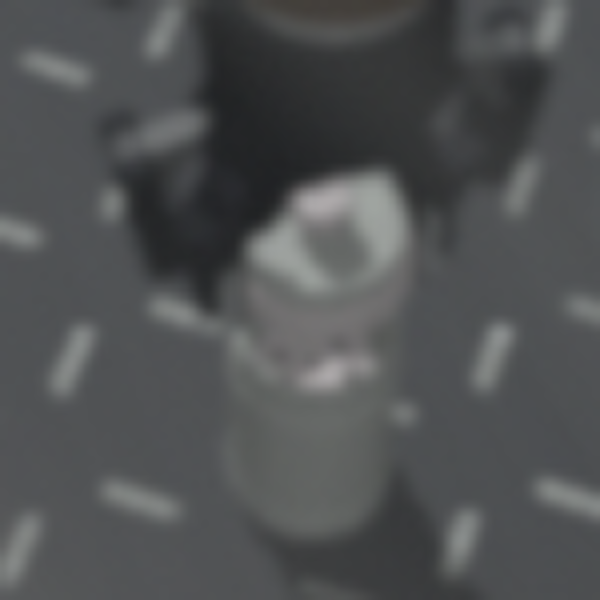

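Run:
```python
from h import *
np.set_printoptions(precision=4,suppress=True)
print("m6 lid disc",proj("side",(.4342,-.3097,.1437)),"band bottom",proj("side",(.4342,-.3097,.122)),"knobtop",proj("side",(.4342,-.3097,.16)))
print("m5 disc",proj("side",(.4272,-.3166,.1982)),"knobtop",proj("side",(.4272,-.3166,.214)))
for p in((.431,-.3145,.093),(.430,-.3145,.093),(.431,-.3155,.093),(.431,-.3145,.003)):print(p,proj("side",p))
```

```text
m6 lid disc [345.4449 287.4542] band bottom [345.1944 292.3789] knobtop [345.6378 283.6616]
m5 disc [344.7771 277.5444] knobtop [344.965 273.598]
(0.431, -0.3145, 0.093) [344.5825 300.63  ]
(0.43, -0.3145, 0.093) [344.2361 300.7664]
(0.431, -0.3155, 0.093) [344.7532 300.9328]
(0.431, -0.3145, 0.003) [343.6613 318.944 ]
```

jog_arm --deltas '[[[-5,-3,0,0.2,0,0,50],[0,0,0,0,0,0,50],[0,0,0,0,0,0,50]]]'

```text
clock: 8.25
eef_pos: [0.4318, -0.3142, 0.1084]
tool_rot: [0.744, 0.668, 0.006, 0.0]
ft_force: [-0.1, 0.2, -1.2]
grip_width: 0.0581
```

```bash
cat > q.py <<'E'
from h import *
np.set_printoptions(precision=4,suppress=True)
o=get_obs();print(o["clock"],o["ft_force"],o["eef_pos"],o["grip_width"],delta((.4305,-.3143,.078)));print(R.from_quat(o["tool_rot"]).as_matrix()[:,2])
E
python3 q.py
```

```text
8.25 [-0.0723  0.2069 -1.182 ] [ 0.4318 -0.3142  0.1084] 0.05806425378657839 [-0.4785 -1.5857 30.352 ]
[ 0.0101  0.0078 -0.9999]
```

Lower gently to the point where the plug enters.

jog_arm --deltas '[[[0,-1.5,4,0,0,0,50],[0,0,4,0,0,0,50],[0,0,4,0,0,0,50],[0,0,4,0,0,0,50],[0,0,0,0,0,0,50]]]'

```text
clock: 8.75
eef_pos: [0.4314, -0.3148, 0.0926]
tool_rot: [0.744, 0.668, 0.007, 0.002]
ft_force: [0.3, -0.4, -0.1]
grip_width: 0.058
```

```bash
python3 q.py
```

```text
8.75 [ 0.3093 -0.4294 -0.1073] [ 0.4314 -0.3148  0.0926] 0.05801462683572229 [ 0.3089 -1.0923 14.6305]
[ 0.0133  0.0061 -0.9999]
```

jog_arm --deltas '[[[0,-0.5,3,0,0,0,50],[0,0,3,0,0,0,50],[0,0,3,0,0,0,50],[0,0,2,0,0,0,50],[0,0,0,0,0,0,50]]]'

```text
clock: 9.25
eef_pos: [0.4317, -0.3141, 0.0807]
tool_rot: [0.744, 0.668, 0.008, 0.002]
ft_force: [0.2, 0.5, -1.0]
grip_width: 0.0582
```

```bash
python3 q.py
```

```text
9.25 [ 0.1918  0.5134 -1.0426] [ 0.4317 -0.3141  0.0807] 0.058156054572286786 [-0.3439 -1.2533  2.7101]
[ 0.0146  0.0072 -0.9999]
```

jog_arm --deltas '[[[0,0,1,0.2,0,0,50],[0,0,1,0,0,0,50],[0,0,1,0,0,0,50]]]'

```text
clock: 9.55
eef_pos: [0.4319, -0.3142, 0.0777]
tool_rot: [0.744, 0.668, 0.007, 0.001]
ft_force: [0.4, 0.7, -0.2]
grip_width: 0.058
```

jog_arm --deltas '[[[0,0,1,0,0,0,50],[0,0,1,0,0,0,50]]]'

```text
clock: 9.75
eef_pos: [0.4319, -0.3143, 0.0776]
tool_rot: [0.744, 0.668, 0.007, 0.001]
ft_force: [-1.7, 2.7, 8.2]
grip_width: 0.058
```

```bash
python3 q.py
```

```text
9.75 [-1.6729  2.6687  8.1682] [ 0.4319 -0.3143  0.0776] 0.057956520751463146 [-0.1544 -1.4161 -0.4442]
[ 0.0116  0.0066 -0.9999]
```

Contact at 8 N occurs at TCP z = 0.0776, against 0.078 predicted for home. I'll hold briefly, then open.

jog_arm --deltas '[[[0,0,0,0,0,0,50],[0,0,0,0,0,0,50],[0,0,0,0,0,0,50],[0,0,0,0,0,0,62],[0,0,0,0,0,0,68]]]'

```text
clock: 10.25
eef_pos: [0.4318, -0.3148, 0.0777]
tool_rot: [0.744, 0.668, 0.006, 0.002]
ft_force: [0.6, -0.3, 0.4]
grip_width: 0.0676
```

jog_arm --deltas '[[[0,0,0,0,0,0,78],[0,0,0,0,0,0,85],[0,0,-5,0,0,0,85],[0,0,-20,0,0,0,85],[0,0,-20,0,0,0,85]]]'

```text
clock: 10.75
eef_pos: [0.4292, -0.3141, 0.1214]
tool_rot: [0.744, 0.668, 0.005, -0.001]
ft_force: [0.3, 0.1, -0.1]
grip_width: 0.0848
```

```bash
python3 q.py
python3 - <<'E'
from h import *
s=camera("side")
cv2.imwrite("pics/m7.png",cv2.resize(s[260:335,305:380],(600,600),interpolation=cv2.INTER_CUBIC)[:,:,::-1])
print(proj("side",(.431,-.3145,.131)),proj("side",(.4305,-.3143,.115)))
E
```

```text
10.75 [ 0.3159  0.1432 -0.0811] [ 0.4292 -0.3141  0.1214] 0.08478852295138102 [-0.4119  1.0953 43.4325]
[ 0.0058  0.0086 -0.9999]
[345.00396302 292.24986411] [344.61376333 295.83633912]
```

View pics/m7.png

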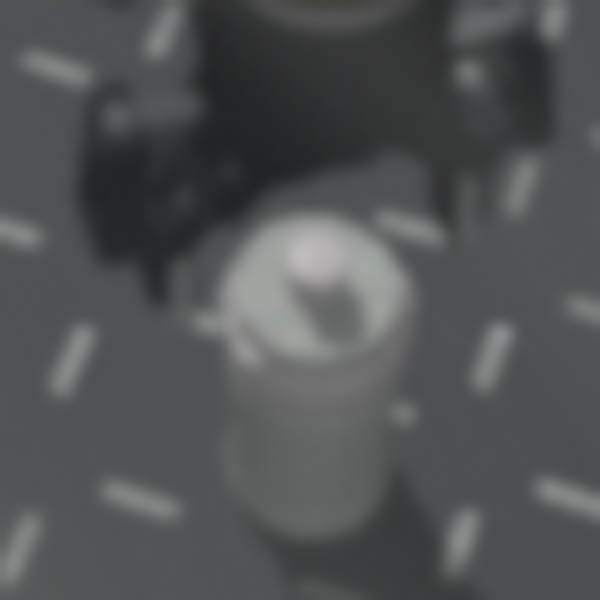

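The lid pair sits flush on the tin, cap and knob level (knob ≈(344.2,291.4)) and the fingers are clear. Next I'll grip the knob with the fingertips, keeping the tips above the cover top (z ≈ 0.115).

```bash
python3 -c "
from h import *
print(delta((.4317,-.3147,.1185)))"
```

```text
[0.74999348 0.69393483 6.53453674]
```

jog_arm --deltas '[[[0.7,0.7,6,0,0,0,60],[0,0,0,0,0,0,45],[0,0,0,0,0,0,40]]]'

```text
clock: 11.1
eef_pos: [0.4323, -0.3151, 0.119]
tool_rot: [0.744, 0.668, 0.006, 0.003]
ft_force: [-0.4, 0.1, 0.5]
grip_width: 0.0435
```

```bash
python3 -c "
from h import *
o=get_obs();print(o['ft_force'],o['eef_pos'],o['grip_width'],delta((.4317,-.3147,.1185)))"
```

```text
[-0.4370559   0.07606066  0.50574252] [ 0.43226147 -0.31512574  0.11904824] 0.04347813078015036 [ 0.36008061 -0.61052942  0.54282601]
```

jog_arm --deltas '[[[0,-0.6,0.8,0,0,0,28],[0,0,0,0,0,0,22],[0,0,0,0,0,0,14],[0,0,0,0,0,0,10],[0,0,0,0,0,0,10]]]'

```text
clock: 11.6
eef_pos: [0.4311, -0.3144, 0.1167]
tool_rot: [0.744, 0.668, 0.006, 0.001]
ft_force: [-0.9, 1.0, 1.6]
grip_width: 0.0173
```

jog_arm --deltas '[[[0,0,0,0,0,0,10],[0,0,0,0,0,0,10]]]'

```text
clock: 11.8
eef_pos: [0.4311, -0.3144, 0.1167]
tool_rot: [0.744, 0.668, 0.006, 0.002]
ft_force: [0.1, 0.7, 1.0]
grip_width: 0.0171
```

```bash
python3 q.py
```

```text
11.8 [0.1322 0.7211 1.0223] [ 0.4311 -0.3144  0.1167] 0.017125247575262924 [-0.1851 -0.9718 38.6772]
[ 0.0104  0.0053 -0.9999]
```

jog_arm --deltas '[[[0,0,-3,0,0,0,10],[0,0,-4,0,0,0,10],[0,0,-6,0,0,0,10],[0,0,-10,0,0,0,10],[0,0,-15,0,0,0,10]]]'

```text
clock: 12.3
eef_pos: [0.4286, -0.3133, 0.1541]
tool_rot: [0.744, 0.668, 0.005, -0.002]
ft_force: [0.1, 0.6, -0.2]
grip_width: 0.017
```

jog_arm --deltas '[[[0,0,-15,0,0,0,10],[0,0,-15,0,0,0,10],[0,0,-15,0,0,0,10],[0,0,-15,0,0,0,10],[0,0,-12,0,0,0,10]]]'

```text
clock: 12.8
eef_pos: [0.4281, -0.3142, 0.2335]
tool_rot: [0.744, 0.668, 0.005, -0.0]
ft_force: [0.3, -0.5, 0.4]
grip_width: 0.0176
```

jog_arm --deltas '[[[0,0,0,0,0,0,10],[0,0,0,0,0,0,10],[0,0,0,0,0,0,10]]]'

```text
clock: 13.1
eef_pos: [0.429, -0.3149, 0.2365]
tool_rot: [0.744, 0.668, 0.005, 0.002]
ft_force: [-0.9, 1.0, -0.5]
grip_width: 0.0171
```

```bash
python3 q.py
python3 - <<'E'
from h import *
s=camera("side")
cv2.imwrite("pics/m8.png",cv2.resize(s[235:335,295:395],(600,600),interpolation=cv2.INTER_CUBIC)[:,:,::-1])
E
```

```text
13.1 [-0.9081  1.0076 -0.4654] [ 0.429  -0.3149  0.2365] 0.017132646532832117 [ -0.0456  -0.1908 158.505 ]
[ 0.0109  0.004  -0.9999]
```

View pics/m8.png

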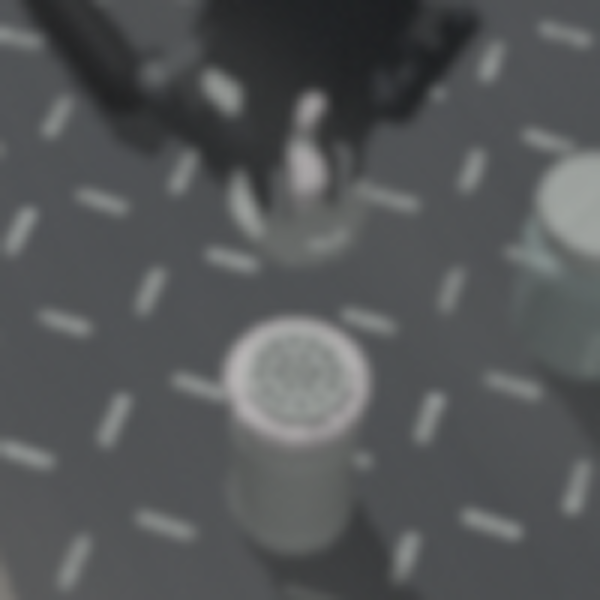

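The vented lid sits flush on the tin (centre ≈(344,298)), with the perforated boss showing. The cap is in the fingers above it at ≈(345,275), lifted 120 mm and level. Time to hand in.

```bash
python3 -c "
from workcell import *
print(job_done())"
```

```text
the job is handed in; nothing more can be done
None
```

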